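# Hardness reading on a curing plaster cast

## Robot

A 6-joint arm with a two-finger parallel gripper is mounted at the origin on the work surface. World frame = base frame: x ahead of the robot, y to its left, z up, the work surface at z = 0. Lengths are in m, angles in degrees, forces in N, time in s.
With the tool pointing down it reaches from about 0.425 to 0.95 m from the base axis. Payload 3.5 kg.
Tool frame: the origin (TCP) lies midway between the tips of the shut fingers; the grasp point (between the pads) lies 19 mm behind it (arm.grip_depth is the distance from the TCP to the grasp point, in m); x points along the fingers, z is the direction in which the jaws open and shut, and the axes are right-handed (so a half turn about x gives the same grasp; the last joint's range is limited). The gripper opens to 85 mm and grips with 20 to 120 N. Pads are 22 mm wide; open, the fingers measure 114 mm over their backs; the gripper's body (76 mm by 85 mm) begins 54 mm behind the grasp point. The pads swing forward as they close: fully open they stand 13 mm farther back than shut.
Start: joints at [-79.87, 16.404, 90.338, -0, 73.258, -8.594], TCP at [0.217, -0.639, 0.231] pointing down, gripper open.
Joint ranges: [-158.93, 158.93], [-51.34, 127.21], [12.03, 142.37], [-87.48, 267.48], [13.55, 161.25], [-162.69, 162.69]. Speed limits (degrees/s): [159.86, 159.86, 180, 180, 180, 180].

## Interface

Orientations are given as a 3x3 rotation matrix whose columns are the frame's x, y, z axes.
In Python, from rig import status, optics, job_done, arm gives the robot as it stands.
- The arm moves only by the tool send_rows, never from a script. Its argument "rows" is a list of rows, each a list of 7 numbers: the shift along the tool's x, y, z in mm, then the turn, a rotation vector about the tool's x, y, z in rad, then the opening, from -1 (shut) to 1 (fully open). A call has 1 to 5 rows; each row is the pose to reach, as a shift and turn from the pose commanded when the call began, along the tool's axes at that moment; what a row does not reach only later rows make up. A row lasts 1/12 s, in which the tool goes at most 41.7 mm and 7.16 degrees, less where a joint would pass 70% of its speed; a pose out of reach is approached as far as the arm can. A call with a gripper value outside its range is refused whole. The fingers move at their own pace and stop on an object; the grip force is fixed at half the most. Time passes only in rows, so rows that repeat a pose let the fingers close. It gives the time, the measured TCP pose, the force and the opening at its end, in the units of the state.
- status.observe(): the state, without advancing time (a new reading comes with each control period).
- optics.read_camera(name): name is "side" or "top" or "wrist"; returns the picture (480x640x3 uint8, red, green, blue); there is no depth.
- optics.camera_info(name): a dict with "K" (3x3 intrinsics, pixels), "xyz" and "attitude" of the camera in the world; the wrist camera has in their place "hand_eye" (4x4, takes a point from camera to tool coordinates, whose origin is the TCP and whose axes are the tool frame's). Camera axes: x right, y up, looking along -z (the intrinsics and any distortion apply to the point x, -y, -z); pixel columns grow to the right and rows downward; lengths in m; the calibration is good to about 2 mm. A picture is of the moment at which its call begins: read the wrist's pose just before it. camera_info takes no time and is no camera call.
- job_done(): hands the job in, once; it reports no verdict.
The state is a dict: "time": time; "qpos": joint angles; "qd": joint speeds; "joint_efforts": joint torques, N m; "tcp_pos": TCP position; "tcp_rot": TCP orientation; "ft_force": force on the tool from outside, world axes, zero at the start; "wrist_torque": the same for the moment, N m; "width": finger opening in m.
Only numpy, scipy, OpenCV 4.12 (cv2) and the standard library are available. Lean on these libraries where they do the work, as an engineer would, in place of code of your own. Each camera call takes 0.05 s, during which the arm holds its last target. There are 200 camera calls.

## Task

Lift the grey tray with the wooden carrying bar off the curing box and set it down level, centred on the black rubber mat. Then take the spring gauge out of its stand and hold it square to the sloping face of the plaster cast in the box, its plunger tip inside the small ring drawn on the cast, pressed lightly so that the plunger is about half way in. Finish while still holding the gauge there in the gripper, and leave the cup, the jar and the little plaster figure alone.

Things in the scene. Friction and masses are not known exactly. Their poses are not given: they have to be found in the camera images.
- box: Open galvanised steel box, 170 (x) by 200 (y) by 85 mm high, walls and floor 5 mm thick, fixed to the bench, on the left or the right of the stand. Origin: centre of its underside, z up. The plaster cast sits inside it; the tray is nested in its mouth and hides the cast at first.
- tray: Grey plastic lift-out tray, about 0.35 kg, 150 (x) by 180 (y) by 40 mm high, with a lip all round (176 by 206 mm, its underside 10 mm above the tray's underside) that rests on the box's rim, so its lowest 10 mm are inside the box with 5 mm play a side. Origin: centre of its underside, z up, y along its wooden bar.
- tray_bar (a point): Centre of the tray's light wooden carrying bar, 68 mm above the tray's underside. The bar runs along the tray's y between two end posts, 172 mm long, 14 mm wide (tray x), 18 mm high; its underside is 19 mm above the top of the tray walls.
- mat: Black rubber mat, 200 (x) by 230 (y) by 4 mm thick, fixed on the bench on the other side of the stand from the box. Origin: centre of its underside, z up, so its top is 4 mm above it.
- stand: Aluminium gauge stand fixed to the bench between box and mat: a 90 (x) by 80 (y) mm top plate, its top 80 mm above the bench, on two side walls, with a 26 mm hole in the middle. Origin: centre of its underside, z up.
- gauge: Spring gauge, 0.18 kg, hanging upright in the stand by its flange. Origin: centre of the flange's underside; z along its axis, away from the plunger. Steel flange 40 mm across, z = 0 to 6 mm; black square grip 24 by 24 mm (sides along x, y), z = 6 to 56; steel cap 22 mm across with a white dial, z = 56 to 60; steel nose 20 mm across down to z = -50; plunger tip at z = -66 when out.
- tip (a point): Rounded end (radius 5 mm) of the gauge's 10 mm plunger, on the gauge's axis; it moves with the plunger.
- plunger (a joint): How far the plunger is pushed into the gauge: 0 is fully out, 0.012 m fully in. It is sprung: it takes 1.2 N to start moving and 0.6 N more per mm, so half way in (0.006) is about 4.8 N and fully in is 8.4 N.
- cast: Cream plaster slab, 90 (x) by 80 (y) by 20 mm thick, fixed on a wooden cradle in the box, its flat top face sloping 20 degrees. Origin: centre of the top face, 47 mm above the bench; z is the face's outward normal, which leans roughly towards the robot; x points up the slope. It is turned up to 0.4 rad and shifted up to 12 mm in the box.
- mark (a point): Centre of the ring (24 mm across, thin dark line, with a cross through it) drawn on the cast's top face, 12 mm along x and -8 mm along y from the centre of the face. The tip must rest within it.
- cup: White plastic cup, 85 mm tall, 76 mm across; bystander on the far side of the bench. Origin: centre of its underside.
- jar: Amber glass jar with a white lid, 105 mm tall, 64 mm across; bystander. Origin: centre of its underside.
- maquette: Small plaster figure, 134 mm tall on a 68 mm round foot; bystander. Origin: centre of its underside.
Things that resemble listed ones, but are neither listed nor needed, are in the scene too. Of the things like the gauge, leave any that is red; of the rest the larger one is meant.

How it is judged:
By the outcome, as a careful person would: the job done as asked, in the order asked, and still so for the second after the job is handed in, while the arm keeps its last pose, push and grip.
It also fails if it takes over 56 s, if anything falls off the work surface, if the arm or the gripper's body presses on something with over 40 N, if the wrist force passes 120 N, or if a joint passes its speed limit or range.

## Working session

There is one attempt and no reset: what is moved stays moved. The work goes in short steps, Python scripts to look and compute and a tool call to move; the robot and the scene stay as the last step left them, time stands still between calls to the robot, and variables do not carry over. Pictures are saved under pics/ and viewed, about 8 in all and at most 12, crops included, and the job is handed in when it is done.

Besides the shell and the picture viewer there is one more tool, called by a JSON object that holds its "fn" and its "kwargs", one argument or row to a line. send_rows: Moves the arm, as the interface text tells. Its arguments: {"type":"object","properties":{"rows":{"type":"array","items":{"type":"array","items":{"type":"number"}}}},"required":["rows"]}

```bash
ls; mkdir -p pics; cat > h.py <<'E'
import numpy as np, cv2
from rig import status, optics, arm
np.set_printoptions(precision=4, suppress=True)
E
python3 - <<'E'
from h import *
s=status.observe(); print(s)
for n in ("side","top","wrist"): print(n,optics.camera_info(n))
cv2.imwrite('pics/top.png',optics.read_camera('top')[:,:,::-1])
cv2.imwrite('pics/side.png',optics.read_camera('side')[:,:,::-1])
print([a for a in dir(arm) if a[0]!='_'])
E
```

```text
pics
{'time': 0.0, 'qpos': array([-79.8705,  16.4554,  90.4227,   0.0013,  73.258 ,  -8.5919]), 'qd': array([-0.0609,  0.0164,  0.036 , -0.049 ,  0.0499, -0.036 ]), 'joint_efforts': array([ -0.0003, -40.5979, -29.2627,  -0.0001,   0.006 ,  -0.    ]), 'tcp_pos': array([ 0.2166, -0.6386,  0.2299]), 'tcp_rot': array([[-0.0004,  0.9471,  0.321 ],
       [ 0.0023,  0.321 , -0.9471],
       [-1.    ,  0.0004, -0.0023]]), 'ft_force': array([ 0.0429, -0.6155,  0.8392]), 'wrist_torque': array([ 0.0133, -0.0034, -0.0118]), 'width': 0.08555507650767459}
side {'K': array([[441.3075,   0.    , 316.0519],
       [  0.    , 441.3075, 237.6289],
       [  0.    ,   0.    ,   1.    ]]), 'xyz': array([0.488 , 0.5965, 0.4678]), 'attitude': array([[-0.9874,  0.0546, -0.1488],
       [-0.1567, -0.4787,  0.8639],
       [-0.0241,  0.8763,  0.4812]])}
top {'K': array([[454.1642,   0.    , 313.068 ],
       [  0.    , 454.1642, 240.1542],
       [  0.    ,   0.    ,   1.    ]]), 'xyz': array([0.5051, 0.0069, 1.0042]), 'attitude': array([[-0.023 ,  0.9951, -0.0967],
       [-0.9994, -0.0204,  0.0274],
       [ 0.0253,  0.0972,  0.9949]])}
wrist {'K': array([[398.9292,   0.    , 322.9668],
       [  0.    , 398.9292, 238.0088],
       [  0.    ,   0.    ,   1.    ]]), 'hand_eye': array([[-0.0008,  0.2669, -0.9637, -0.1421],
       [ 0.0008,  0.9637,  0.2669,  0.0681],
       [ 1.    , -0.0005, -0.001 ,  0.0009],
       [ 0.    ,  0.    ,  0.    ,  1.    ]])}
['IKError', 'grip_depth']
```

View pics/top.png

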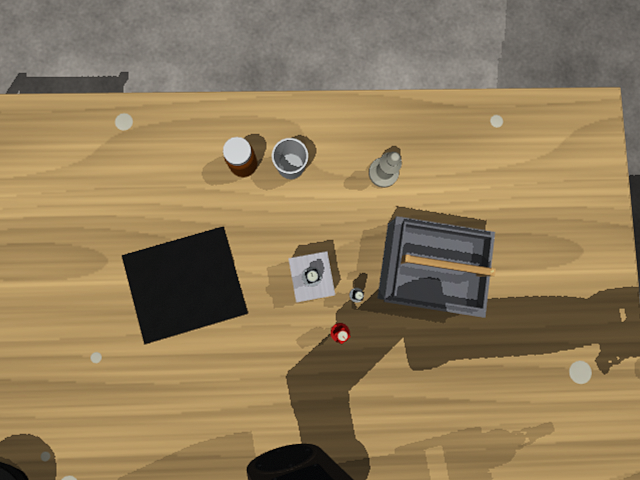

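View pics/side.png

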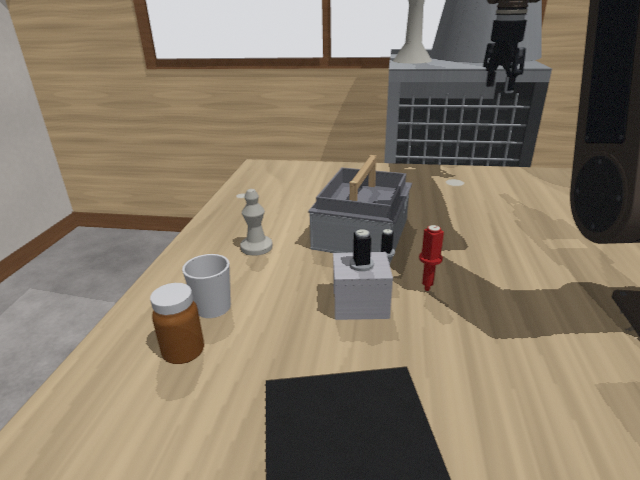

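The top view shows the mat at about (185,285), the stand with the larger gauge at (312,275), and the tray and box at about (440,268). Candidates for the gauge are the black one in the stand (312,275), a small black one (358,296) and a red one (341,333). I choose the one in the stand and check it in a close crop.

```bash
python3 - <<'E'
from h import *
im=cv2.imread('pics/top.png')[200:350,280:505]
cv2.imwrite('pics/c1.png',cv2.resize(im,(788,525),interpolation=cv2.INTER_CUBIC))
E
```

```text
(no output)
```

View pics/c1.png

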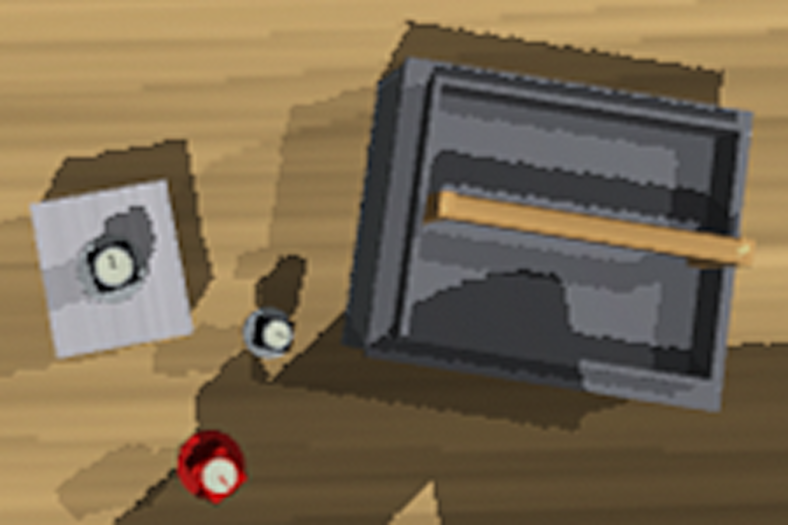

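```bash
cat >> h.py <<'E'
def ray(name,uv):
    I=optics.camera_info(name); K=I['K']
    if name=='wrist':
        raise ValueError
    return I['xyz'],I['attitude'],K
def cam(name,state=None):
    I=optics.camera_info(name)
    if name=='wrist':
        s=state or status.observe(); H=I['hand_eye']
        return I['K'], s['tcp_rot']@H[:3,:3], s['tcp_rot']@H[:3,3]+s['tcp_pos']
    return I['K'],np.array(I['attitude']),np.array(I['xyz'])
def pt(c,uv,z):
    K,R,p=c; uv=np.atleast_2d(np.array(uv,float))
    d=np.c_[(uv[:,0]-K[0,2])/K[0,0],-(uv[:,1]-K[1,2])/K[1,1],-np.ones(len(uv))]@R.T
    return p+d*((z-p[2])/d[:,2])[:,None]
def proj(c,P):
    K,R,p=c; q=(np.atleast_2d(P)-p)@R
    return np.c_[K[0,0]*q[:,0]/-q[:,2]+K[0,2], -K[1,1]*q[:,1]/-q[:,2]+K[1,2]]
E
python3 - <<'E'
from h import *
c=cam('top'); o=np.array([280,200]); f=lambda l:np.array(l)/3.5+o
b=pt(c,f([(441,190),(437,214),(752,240),(747,266)]),.152); print('bar',b[:,:2],b.mean(0))
l=b[:2].mean(0);r=b[2:].mean(0);d=l-r;print(np.linalg.norm(d),'ydir angle',np.degrees(np.arctan2(d[1],d[0])))
s=pt(c,f([(32,203),(166,180),(193,333),(58,357)]),.080);print('stand',s[:,:2],s.mean(0))
e=s[0]-s[1];print(np.degrees(np.arctan2(e[1],e[0])),np.linalg.norm(e))
print('gauge',pt(c,f([(115,265)]),.140))
m=pt(c,[(122,255),(223,227),(247,314),(145,343)],.004);print('mat',m[:,:2],m.mean(0))
e=m[0]-m[1]+m[3]-m[2];print(np.degrees(np.arctan2(e[1],e[0])),np.linalg.norm(e)/2)
# side check of bar ends prediction
print(proj(cam('side'),[l,r,[*m.mean(0)]]))
E
```

```text
bar [[ 0.5575 -0.1917]
 [ 0.5446 -0.1889]
 [ 0.5268 -0.3597]
 [ 0.5129 -0.356 ]] [ 0.5354 -0.2741  0.152 ]
0.1704328575378476 ydir angle 79.44845318324943
stand [[ 0.5594  0.0309]
 [ 0.5712 -0.0474]
 [ 0.4822 -0.0607]
 [ 0.4703  0.0175]] [ 0.5208 -0.0149  0.08  ]
98.52952186848506 0.07919615400629991
gauge [[ 0.5213 -0.015   0.14  ]]
mat [[0.5783 0.3972]
 [0.6356 0.1776]
 [0.4442 0.1265]
 [0.388  0.3451]] [0.5115 0.2616 0.004 ]
104.51060283829231 0.22635578476272067
[[352.0392 183.3951]
 [372.566  155.8307]
 [350.5699 446.9782]]
```

```bash
cat >> h.py <<'E'
import json,os
from scipy.spatial.transform import Rotation as Ro
def down(yaw):
    a=np.radians(yaw); c,s=np.cos(a),np.sin(a)
    return np.array([[0,-s,c],[0,c,s],[-1,0,0]])
def getcmd():
    if os.path.exists('cmd.json'):
        d=json.load(open('cmd.json')); return np.array(d['p']),np.array(d['R'])
    return np.array([.217,-.639,.231]),down(-71.276)
def plan(p,R,n,grip,save=True,cmd=None):
    """rows for a straight move in n rows, split in calls of 5; tracks commanded pose"""
    p0,R0=cmd or getcmd(); p=np.array(p,float); rv=Ro.from_matrix(R0.T@R).as_rotvec(); pc,Rc,k0=p0,R0,0
    for k in range(0,n,5):
        out=[]
        for j in range(k+1,min(k+5,n)+1):
            pj=p0+(p-p0)*j/n; Rj=R0@Ro.from_rotvec(rv*j/n).as_matrix()
            out.append([*np.round(Rc.T@(pj-pc)*1000,1),*np.round(Ro.from_matrix(Rc.T@Rj).as_rotvec(),4),grip])
        pc,Rc=pc+Rc@np.array(out[-1][:3])/1000, Rc@Ro.from_rotvec(out[-1][3:6]).as_matrix()
        print(json.dumps([[float(v) for v in r] for r in out]))
    if save: json.dump(dict(p=pc.tolist(),R=Rc.tolist()),open('cmd.json','w'))
    return pc,Rc
E
python3 - <<'E'
from h import *
plan([.5354,-.2741,.20],down(-10.55),15,1)
plan([.5354,-.2741,.124],down(-10.55),5,1)
E
```

```text
[[2.1, 27.9, -16.2, -0.0707, 0.0, 0.0, 1.0], [4.1, 55.8, -32.5, -0.1413, 0.0, 0.0, 1.0], [6.2, 83.7, -48.7, -0.212, 0.0, 0.0, 1.0], [8.3, 111.6, -64.9, -0.2826, 0.0, 0.0, 1.0], [10.3, 139.6, -81.1, -0.3533, 0.0, 0.0, 1.0]]
[[2.1, 31.8, -5.6, -0.0706, 0.0, 0.0, 1.0], [4.2, 63.6, -11.2, -0.1413, 0.0, 0.0, 1.0], [6.2, 95.4, -16.7, -0.212, 0.0, 0.0, 1.0], [8.3, 127.2, -22.3, -0.2826, 0.0, 0.0, 1.0], [10.4, 159.0, -27.9, -0.3533, 0.0, 0.0, 1.0]]
[[2.0, 31.7, 5.8, -0.0706, 0.0, 0.0, 1.0], [4.1, 63.5, 11.6, -0.1413, 0.0, 0.0, 1.0], [6.2, 95.3, 17.4, -0.212, 0.0, 0.0, 1.0], [8.2, 127.0, 23.2, -0.2826, 0.0, 0.0, 1.0], [10.3, 158.8, 28.9, -0.3533, 0.0, 0.0, 1.0]]
[[15.2, -0.0, 0.0, 0.0, 0.0, 0.0, 1.0], [30.4, -0.0, 0.0, 0.0, 0.0, 0.0, 1.0], [45.6, -0.0, 0.0, 0.0, 0.0, 0.0, 1.0], [60.8, -0.0, 0.0, 0.0, 0.0, 0.0, 1.0], [76.0, -0.0, 0.0, 0.0, 0.0, 0.0, 1.0]]
```

{"fn": "send_rows", "kwargs": {
  "rows": [
    [2.1, 27.9, -16.2, -0.0707, 0, 0, 1],
    [4.1, 55.8, -32.5, -0.1413, 0, 0, 1],
    [6.2, 83.7, -48.7, -0.212, 0, 0, 1],
    [8.3, 111.6, -64.9, -0.2826, 0, 0, 1],
    [10.3, 139.6, -81.1, -0.3533, 0, 0, 1]
  ]
}}

```text
time: 0.52
tcp_pos: [0.3234, -0.5161, 0.2202]
tcp_rot: [[-0.0, 0.776, 0.631], [0.001, 0.631, -0.776], [-1.0, 0.0, -0.001]]
ft_force: [0.6, 0.1, -0.4]
width: 0.0855
```

{"fn": "send_rows", "kwargs": {
  "rows": [
    [2.1, 31.8, -5.6, -0.0706, 0, 0, 1],
    [4.2, 63.6, -11.2, -0.1413, 0, 0, 1],
    [6.2, 95.4, -16.7, -0.212, 0, 0, 1],
    [8.3, 127.2, -22.3, -0.2826, 0, 0, 1],
    [10.4, 159.0, -27.9, -0.3533, 0, 0, 1]
  ]
}}

```text
time: 0.93
tcp_pos: [0.4296, -0.3943, 0.21]
tcp_rot: [[-0.0, 0.509, 0.861], [0.001, 0.861, -0.509], [-1.0, 0.0, -0.001]]
ft_force: [-0.1, -0.2, -0.1]
width: 0.0854
```

{"fn": "send_rows", "kwargs": {
  "rows": [
    [2.0, 31.7, 5.8, -0.0706, 0, 0, 1],
    [4.1, 63.5, 11.6, -0.1413, 0, 0, 1],
    [6.2, 95.3, 17.4, -0.212, 0, 0, 1],
    [8.2, 127.0, 23.2, -0.2826, 0, 0, 1],
    [10.3, 158.8, 28.9, -0.3533, 0, 0, 1]
  ]
}}

```text
time: 1.35
tcp_pos: [0.5356, -0.2728, 0.1997]
tcp_rot: [[-0.001, 0.18, 0.984], [0.0, 0.984, -0.18], [-1.0, 0.0, -0.001]]
ft_force: [-0.8, -0.2, 0.6]
width: 0.0857
```

{"fn": "send_rows", "kwargs": {
  "rows": [
    [15.2, 0, 0, 0, 0, 0, 1],
    [30.4, 0, 0, 0, 0, 0, 1],
    [45.6, 0, 0, 0, 0, 0, 1],
    [60.8, 0, 0, 0, 0, 0, 1],
    [76.0, 0, 0, 0, 0, 0, 1]
  ]
}}

```text
time: 1.77
tcp_pos: [0.5348, -0.2738, 0.123]
tcp_rot: [[-0.001, 0.183, 0.983], [0.001, 0.983, -0.183], [-1.0, 0.0, -0.001]]
ft_force: [-0.5, -0.8, 0.3]
width: 0.0853
```

{"fn": "send_rows", "kwargs": {
  "rows": [
    [0, 0, 0, 0, 0, 0, -1],
    [0, 0, 0, 0, 0, 0, -1],
    [0, 0, 0, 0, 0, 0, -1],
    [0, 0, 0, 0, 0, 0, -1],
    [0, 0, 0, 0, 0, 0, -1]
  ]
}}

```text
time: 2.18
tcp_pos: [0.5357, -0.2749, 0.1258]
tcp_rot: [[0.002, 0.183, 0.983], [-0.001, 0.983, -0.183], [-1.0, -0.001, 0.002]]
ft_force: [-0.7, 0.0, 0.5]
width: 0.0259
```

{"fn": "send_rows", "kwargs": {
  "rows": [
    [0, 0, 0, 0, 0, 0, -1],
    [0, 0, 0, 0, 0, 0, -1],
    [0, 0, 0, 0, 0, 0, -1],
    [0, 0, 0, 0, 0, 0, -1],
    [0, 0, 0, 0, 0, 0, -1]
  ]
}}

```text
time: 2.6
tcp_pos: [0.5356, -0.2748, 0.1257]
tcp_rot: [[0.001, 0.183, 0.983], [-0.001, 0.983, -0.183], [-1.0, -0.001, 0.002]]
ft_force: [-1.7, 0.5, 5.2]
width: 0.0131
```

{"fn": "send_rows", "kwargs": {
  "rows": [
    [-5, 0, 0, 0, 0, 0, -1],
    [-12, 0, 0, 0, 0, 0, -1],
    [-20, 0, 0, 0, 0, 0, -1],
    [-30, 0, 0, 0, 0, 0, -1],
    [-40, 0, 0, 0, 0, 0, -1]
  ]
}}

```text
time: 3.02
tcp_pos: [0.5348, -0.2741, 0.1646]
tcp_rot: [[-0.001, 0.183, 0.983], [0.001, 0.983, -0.183], [-1.0, 0.001, -0.001]]
ft_force: [0.6, 1.6, -3.5]
width: 0.0128
```

{"fn": "send_rows", "kwargs": {
  "rows": [
    [-15, 0, 0, 0, 0, 0, -1],
    [-30, 0, 0, 0, 0, 0, -1],
    [-45, 0, 0, 0, 0, 0, -1],
    [-60, 0, 0, 0, 0, 0, -1],
    [-70, 0, 0, 0, 0, 0, -1]
  ]
}}

```text
time: 3.43
tcp_pos: [0.5356, -0.2747, 0.2371]
tcp_rot: [[0.003, 0.183, 0.983], [-0.002, 0.983, -0.183], [-1.0, -0.001, 0.003]]
ft_force: [1.2, -0.4, -3.0]
width: 0.0129
```

```bash
python3 - <<'E'
from h import *
p,R=getcmd(); p=p-R@[-.110,0,0]*-1 if 0 else p+R@np.array([-.110,0,0]); json.dump(dict(p=p.tolist(),R=R.tolist()),open('cmd.json','w')); print(p)
s=status.observe(); print(s['tcp_pos'],s['ft_force'],s['wrist_torque'],s['width'])
t=optics.read_camera('top')[:,:,::-1][180:360,290:510]
cv2.imwrite('pics/lift.png',np.hstack([cv2.resize(t,(440,360)),cv2.resize(optics.read_camera('side')[100:340,250:490,::-1],(360,360))]))
E
```

```text
[ 0.5354 -0.2741  0.234 ]
[ 0.5356 -0.2747  0.2371] [ 1.25   -0.4474 -2.9547] [ 0.0165 -0.0127 -0.0008] 0.012940560832271188
```

View pics/lift.png

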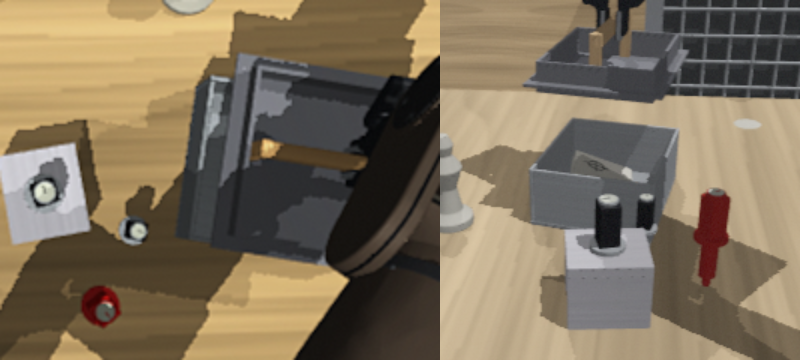

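The tray is lifted and level, and the cast with its ring is visible. Next I carry it to the mat.

```bash
python3 - <<'E'
from h import *
plan([.5115,.2616,.234],down(14.5),20,-1)
plan([.5115,.2616,.074],down(14.5),10,-1)
E
```

```text
[[0.0, 26.1, -6.1, -0.0219, 0.0, 0.0, -1.0], [0.0, 52.2, -12.2, -0.0437, 0.0, 0.0, -1.0], [0.0, 78.3, -18.2, -0.0656, 0.0, 0.0, -1.0], [0.0, 104.5, -24.3, -0.0874, 0.0, 0.0, -1.0], [0.0, 130.6, -30.4, -0.1093, 0.0, 0.0, -1.0]]
[[0.0, 26.6, -3.2, -0.0219, 0.0, 0.0, -1.0], [0.0, 53.2, -6.4, -0.0437, 0.0, 0.0, -1.0], [0.0, 79.8, -9.6, -0.0656, 0.0, 0.0, -1.0], [0.0, 106.4, -12.8, -0.0874, 0.0, 0.0, -1.0], [0.0, 133.1, -15.9, -0.1093, 0.0, 0.0, -1.0]]
[[0.0, 26.8, -0.3, -0.0218, 0.0, 0.0, -1.0], [0.0, 53.6, -0.6, -0.0437, 0.0, 0.0, -1.0], [0.0, 80.4, -0.9, -0.0656, 0.0, 0.0, -1.0], [0.0, 107.2, -1.1, -0.0874, 0.0, 0.0, -1.0], [0.0, 134.0, -1.4, -0.1093, 0.0, 0.0, -1.0]]
[[0.0, 26.7, 2.7, -0.0218, 0.0, 0.0, -1.0], [0.0, 53.4, 5.3, -0.0437, 0.0, 0.0, -1.0], [0.0, 80.0, 8.0, -0.0656, 0.0, 0.0, -1.0], [0.0, 106.7, 10.6, -0.0874, 0.0, 0.0, -1.0], [0.0, 133.4, 13.3, -0.1093, 0.0, 0.0, -1.0]]
[[16.0, 0.0, -0.0, 0.0, 0.0, 0.0, -1.0], [32.0, 0.0, -0.0, 0.0, 0.0, 0.0, -1.0], [48.0, 0.0, -0.0, 0.0, 0.0, 0.0, -1.0], [64.0, 0.0, -0.0, 0.0, 0.0, 0.0, -1.0], [80.0, 0.0, -0.0, 0.0, 0.0, 0.0, -1.0]]
[[16.0, 0.0, -0.0, 0.0, 0.0, 0.0, -1.0], [32.0, 0.0, -0.0, 0.0, 0.0, 0.0, -1.0], [48.0, 0.0, -0.0, 0.0, 0.0, 0.0, -1.0], [64.0, 0.0, -0.0, 0.0, 0.0, 0.0, -1.0], [80.0, 0.0, -0.0, 0.0, 0.0, 0.0, -1.0]]
```

{"fn": "send_rows", "kwargs": {
  "rows": [
    [0, 26.1, -6.1, -0.0219, 0, 0, -1],
    [0, 52.2, -12.2, -0.0437, 0, 0, -1],
    [0, 78.3, -18.2, -0.0656, 0, 0, -1],
    [0, 104.5, -24.3, -0.0874, 0, 0, -1],
    [0, 130.6, -30.4, -0.1093, 0, 0, -1]
  ]
}}

```text
time: 3.95
tcp_pos: [0.5283, -0.139, 0.2331]
tcp_rot: [[-0.002, 0.074, 0.997], [0.001, 0.997, -0.074], [-1.0, 0.001, -0.002]]
ft_force: [0.5, -0.0, -3.4]
width: 0.0131
```

{"fn": "send_rows", "kwargs": {
  "rows": [
    [0, 26.6, -3.2, -0.0219, 0, 0, -1],
    [0, 53.2, -6.4, -0.0437, 0, 0, -1],
    [0, 79.8, -9.6, -0.0656, 0, 0, -1],
    [0, 106.4, -12.8, -0.0874, 0, 0, -1],
    [0, 133.1, -15.9, -0.1093, 0, 0, -1]
  ]
}}

```text
time: 4.37
tcp_pos: [0.5223, -0.0051, 0.2333]
tcp_rot: [[-0.002, -0.035, 0.999], [0.0, 0.999, 0.035], [-1.0, 0.0, -0.002]]
ft_force: [-0.1, -0.9, -4.0]
width: 0.0128
```

{"fn": "send_rows", "kwargs": {
  "rows": [
    [0, 26.8, -0.3, -0.0218, 0, 0, -1],
    [0, 53.6, -0.6, -0.0437, 0, 0, -1],
    [0, 80.4, -0.9, -0.0656, 0, 0, -1],
    [0, 107.2, -1.1, -0.0874, 0, 0, -1],
    [0, 134.0, -1.4, -0.1093, 0, 0, -1]
  ]
}}

```text
time: 4.78
tcp_pos: [0.5163, 0.1287, 0.2333]
tcp_rot: [[-0.002, -0.144, 0.99], [-0.0, 0.99, 0.144], [-1.0, 0.0, -0.002]]
ft_force: [-0.0, 0.6, -3.7]
width: 0.0129
```

{"fn": "send_rows", "kwargs": {
  "rows": [
    [0, 26.7, 2.7, -0.0218, 0, 0, -1],
    [0, 53.4, 5.3, -0.0437, 0, 0, -1],
    [0, 80.0, 8.0, -0.0656, 0, 0, -1],
    [0, 106.7, 10.6, -0.0874, 0, 0, -1],
    [0, 133.4, 13.3, -0.1093, 0, 0, -1]
  ]
}}

```text
time: 5.2
tcp_pos: [0.5103, 0.2625, 0.2331]
tcp_rot: [[-0.002, -0.252, 0.968], [-0.001, 0.968, 0.252], [-1.0, -0.0, -0.002]]
ft_force: [0.4, -0.5, -3.1]
width: 0.0124
```

{"fn": "send_rows", "kwargs": {
  "rows": [
    [16, 0, 0, 0, 0, 0, -1],
    [32, 0, 0, 0, 0, 0, -1],
    [48, 0, 0, 0, 0, 0, -1],
    [64, 0, 0, 0, 0, 0, -1],
    [80, 0, 0, 0, 0, 0, -1]
  ]
}}

```text
time: 5.62
tcp_pos: [0.5104, 0.2613, 0.1524]
tcp_rot: [[-0.002, -0.251, 0.968], [-0.001, 0.968, 0.251], [-1.0, -0.0, -0.002]]
ft_force: [0.5, 0.2, -5.2]
width: 0.0132
```

{"fn": "send_rows", "kwargs": {
  "rows": [
    [16, 0, 0, 0, 0, 0, -1],
    [32, 0, 0, 0, 0, 0, -1],
    [48, 0, 0, 0, 0, 0, -1],
    [64, 0, 0, 0, 0, 0, -1],
    [80, 0, 0, 0, 0, 0, -1]
  ]
}}

```text
time: 6.03
tcp_pos: [0.5105, 0.2611, 0.0726]
tcp_rot: [[-0.001, -0.25, 0.968], [-0.0, 0.968, 0.25], [-1.0, -0.0, -0.002]]
ft_force: [-0.1, 0.2, -3.1]
width: 0.0127
```

```bash
python3 - <<'E'
from h import *
s=status.observe(); print(s['tcp_pos'],s['ft_force'],s['wrist_torque'],s['width'])
t=optics.read_camera('top')[190:370,100:320,::-1]
cv2.imwrite('pics/mat.png',np.hstack([cv2.resize(t,(440,360)),cv2.resize(optics.read_camera('side')[240:,200:440,::-1],(360,360))]))
E
```

```text
[0.5105 0.2611 0.0726] [-0.1242  0.1877 -3.0843] [ 0.017  -0.0319 -0.0173] 0.012713512129879456
```

View pics/mat.png

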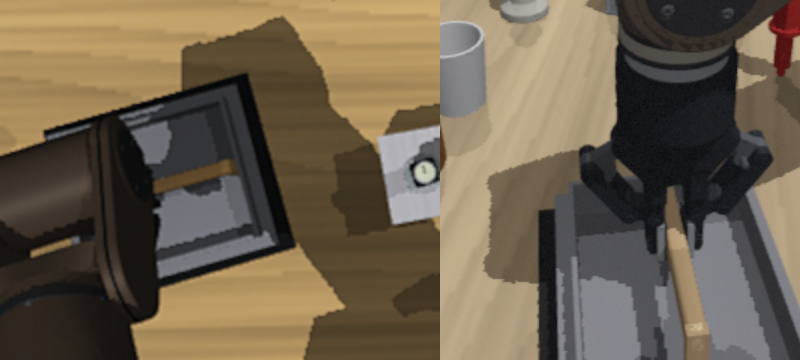

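{"fn": "send_rows", "kwargs": {
  "rows": [
    [6, 0, 0, 0, 0, 0, -1],
    [11, 0, 0, 0, 0, 0, -1],
    [15, 0, 0, 0, 0, 0, -1],
    [17, 0, 0, 0, 0, 0, -1],
    [18, 0, 0, 0, 0, 0, -1]
  ]
}}

```text
time: 6.55
tcp_pos: [0.5113, 0.2614, 0.0564]
tcp_rot: [[0.0, -0.25, 0.968], [0.0, 0.968, 0.25], [-1.0, 0.0, 0.0]]
ft_force: [-0.0, 0.1, -3.8]
width: 0.013
```

{"fn": "send_rows", "kwargs": {
  "rows": [
    [1, 0, 0, 0, 0, 0, -1],
    [1, 0, 0, 0, 0, 0, -1],
    [2, 0, 0, 0, 0, 0, -1],
    [2, 0, 0, 0, 0, 0, -1],
    [2, 0, 0, 0, 0, 0, -1]
  ]
}}

```text
time: 6.97
tcp_pos: [0.5115, 0.2615, 0.0547]
tcp_rot: [[0.001, -0.251, 0.968], [0.0, 0.968, 0.251], [-1.0, 0.0, 0.001]]
ft_force: [0.6, 0.3, -3.0]
width: 0.0127
```

{"fn": "send_rows", "kwargs": {
  "rows": [
    [0.7, 0, 0, 0, 0, 0, -1],
    [1.4, 0, 0, 0, 0, 0, -1],
    [2, 0, 0, 0, 0, 0, -1],
    [2, 0, 0, 0, 0, 0, -1],
    [2, 0, 0, 0, 0, 0, -1]
  ]
}}

```text
time: 7.38
tcp_pos: [0.5116, 0.2615, 0.0547]
tcp_rot: [[-0.0, -0.251, 0.968], [-0.0, 0.968, 0.251], [-1.0, -0.0, -0.0]]
ft_force: [-4.8, -1.9, 8.6]
width: 0.0131
```

{"fn": "send_rows", "kwargs": {
  "rows": [
    [-1.5, 0, 0, 0, 0, 0, -1],
    [-1.5, 0, 0, 0, 0, 0, 0],
    [-1.5, 0, 0, 0, 0, 0, 0],
    [-1.5, 0, 0, 0, 0, 0, 0],
    [-1.5, 0, 0, 0, 0, 0, 0]
  ]
}}

```text
time: 7.8
tcp_pos: [0.5116, 0.2614, 0.054]
tcp_rot: [[0.001, -0.25, 0.968], [0.0, 0.968, 0.25], [-1.0, 0.0, 0.001]]
ft_force: [-0.5, 0.1, -0.1]
width: 0.0425
```

{"fn": "send_rows", "kwargs": {
  "rows": [
    [0, 0, 0, 0, 0, 0, 0],
    [-10, 0, 0, 0, 0, 0, 0],
    [-30, 0, 0, 0, 0, 0, 0],
    [-60, 0, 0, 0, 0, 0, 0],
    [-90, 0, 0, 0, 0, 0, 0.3]
  ]
}}

```text
time: 8.22
tcp_pos: [0.5105, 0.2611, 0.1445]
tcp_rot: [[-0.002, -0.25, 0.968], [-0.001, 0.968, 0.25], [-1.0, -0.0, -0.002]]
ft_force: [0.4, -0.6, -0.1]
width: 0.0536
```

{"fn": "send_rows", "kwargs": {
  "rows": [
    [-30, 0, 0, 0, 0, 0, 0.5],
    [-60, 0, 0, 0, 0, 0, 1],
    [-90, 0, 0, 0, 0, 0, 1],
    [-100, -60, 0, 0, 0, 0, 1],
    [-100, -100, 0, 0, 0, 0, 1]
  ]
}}

```text
time: 8.63
tcp_pos: [0.5334, 0.1824, 0.2481]
tcp_rot: [[0.008, -0.255, 0.967], [0.001, 0.967, 0.255], [-1.0, -0.001, 0.008]]
ft_force: [1.4, -0.7, -0.1]
width: 0.0852
```

{"fn": "send_rows", "kwargs": {
  "rows": [
    [0, 0, 0, 0, 0, 0, 1],
    [0, 0, 0, 0, 0, 0, 1]
  ]
}}

```text
time: 8.8
tcp_pos: [0.5326, 0.1797, 0.2441]
tcp_rot: [[0.001, -0.247, 0.969], [0.0, 0.969, 0.247], [-1.0, 0.0, 0.002]]
ft_force: [0.3, 0.9, 0.2]
width: 0.0852
```

```bash
python3 - <<'E'
from h import *
s=status.observe(); print(s['tcp_pos'],s['tcp_rot'])
p=s['tcp_pos']; json.dump(dict(p=p.tolist(),R=down(14.5).tolist()),open('cmd.json','w'))
plan([.53,-.27,.24],down(-10),15,1)
E
```

```text
[0.5326 0.1797 0.2441] [[ 0.0015 -0.2468  0.9691]
 [ 0.0005  0.9691  0.2468]
 [-1.      0.0001  0.0015]]
[[0.3, -29.0, -7.7, 0.0285, 0.0, 0.0, 1.0], [0.5, -58.0, -15.3, 0.057, 0.0, 0.0, 1.0], [0.8, -86.9, -23.0, 0.0855, 0.0, 0.0, 1.0], [1.1, -115.9, -30.7, 0.114, 0.0, 0.0, 1.0], [1.4, -144.9, -38.4, 0.1425, 0.0, 0.0, 1.0]]
[[0.2, -29.8, -3.4, 0.0285, 0.0, 0.0, 1.0], [0.5, -59.6, -6.9, 0.057, 0.0, 0.0, 1.0], [0.8, -89.3, -10.4, 0.0856, 0.0, 0.0, 1.0], [1.0, -119.1, -13.9, 0.1141, 0.0, 0.0, 1.0], [1.3, -148.9, -17.3, 0.1426, 0.0, 0.0, 1.0]]
[[0.3, -30.0, 0.7, 0.0285, 0.0, 0.0, 1.0], [0.6, -59.9, 1.5, 0.057, 0.0, 0.0, 1.0], [0.8, -89.9, 2.3, 0.0855, 0.0, 0.0, 1.0], [1.1, -119.9, 3.1, 0.114, 0.0, 0.0, 1.0], [1.4, -149.8, 3.9, 0.1425, 0.0, 0.0, 1.0]]
```

{"fn": "send_rows", "kwargs": {
  "rows": [
    [0.3, -29.0, -7.7, 0.0285, 0, 0, 1],
    [0.5, -58.0, -15.3, 0.057, 0, 0, 1],
    [0.8, -86.9, -23.0, 0.0855, 0, 0, 1],
    [1.1, -115.9, -30.7, 0.114, 0, 0, 1],
    [1.4, -144.9, -38.4, 0.1425, 0, 0, 1]
  ]
}}

```text
time: 9.22
tcp_pos: [0.5305, 0.0315, 0.2414]
tcp_rot: [[-0.001, -0.111, 0.994], [0.001, 0.994, 0.111], [-1.0, 0.001, -0.0]]
ft_force: [0.4, 0.7, -0.4]
width: 0.0852
```

{"fn": "send_rows", "kwargs": {
  "rows": [
    [0.2, -29.8, -3.4, 0.0285, 0, 0, 1],
    [0.5, -59.6, -6.9, 0.057, 0, 0, 1],
    [0.8, -89.3, -10.4, 0.0856, 0, 0, 1],
    [1.0, -119.1, -13.9, 0.1141, 0, 0, 1],
    [1.3, -148.9, -17.3, 0.1426, 0, 0, 1]
  ]
}}

```text
time: 9.63
tcp_pos: [0.5301, -0.1185, 0.2401]
tcp_rot: [[-0.0, 0.032, 0.999], [0.001, 0.999, -0.032], [-1.0, 0.001, -0.0]]
ft_force: [0.2, 0.1, -0.8]
width: 0.0855
```

{"fn": "send_rows", "kwargs": {
  "rows": [
    [0.3, -30.0, 0.7, 0.0285, 0, 0, 1],
    [0.6, -59.9, 1.5, 0.057, 0, 0, 1],
    [0.8, -89.9, 2.3, 0.0855, 0, 0, 1],
    [1.1, -119.9, 3.1, 0.114, 0, 0, 1],
    [1.4, -149.8, 3.9, 0.1425, 0, 0, 1]
  ]
}}

```text
time: 10.05
tcp_pos: [0.5296, -0.2684, 0.2386]
tcp_rot: [[-0.0, 0.174, 0.985], [0.001, 0.985, -0.174], [-1.0, 0.001, -0.0]]
ft_force: [1.4, -0.3, 0.4]
width: 0.0855
```

{"fn": "send_rows", "kwargs": {
  "rows": [
    [0, 0, 0, 0, 0, 0, 1],
    [0, 0, 0, 0, 0, 0, 1]
  ]
}}

```text
time: 10.22
tcp_pos: [0.5295, -0.2685, 0.2383]
tcp_rot: [[-0.001, 0.175, 0.985], [0.001, 0.985, -0.175], [-1.0, 0.001, -0.001]]
ft_force: [0.3, 0.2, -0.4]
width: 0.0853
```

```bash
python3 - <<'E'
from h import *
s=status.observe(); print(s['tcp_pos'],s['tcp_rot'])
np.savez('view1.npz',**s)
cv2.imwrite('pics/w1.png',optics.read_camera('wrist')[:,:,::-1])
t=optics.read_camera('top')[:,:,::-1]; cv2.imwrite('pics/top2.png',t)
cv2.imwrite('pics/top2c.png',cv2.resize(t[210:360,100:350],(800,480),interpolation=cv2.INTER_CUBIC))
E
```

```text
[ 0.5295 -0.2685  0.2383] [[-0.0008  0.1747  0.9846]
 [ 0.0014  0.9846 -0.1747]
 [-1.      0.0012 -0.001 ]]
```

View pics/w1.png

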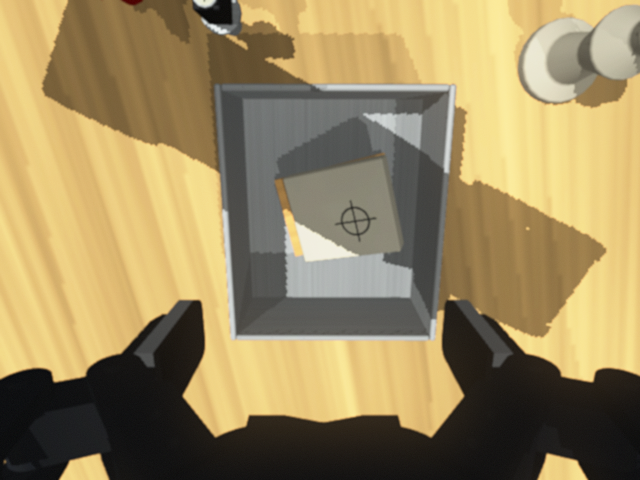

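View pics/top2c.png

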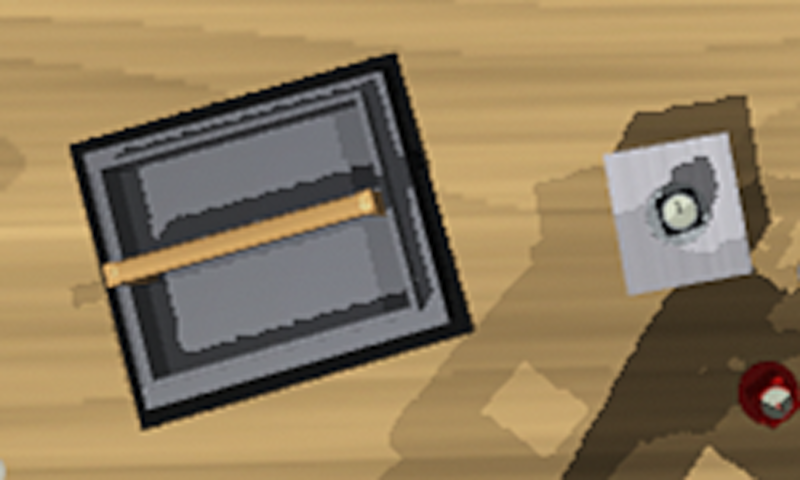

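```bash
python3 - <<'E'
from h import *
im=cv2.imread('pics/w1.png')[140:275,260:420]
cv2.imwrite('pics/w1c.png',cv2.resize(im,(640,540),interpolation=cv2.INTER_CUBIC))
c=cam('top'); b=pt(c,np.array([(104,265),(107,287),(375,190),(383,212)])/3.2+[100,210],.081); print(b,b.mean(0))
m=pt(c,np.array([(71,146),(396,54),(473,327),(144,430)])/3.2+[100,210],.004); print(m,m.mean(0))
E
```

```text
[[0.4964 0.3451 0.081 ]
 [0.4828 0.343  0.081 ]
 [0.5395 0.1764 0.081 ]
 [0.5256 0.1715 0.081 ]] [0.5111 0.259  0.081 ]
[[0.5769 0.3968 0.004 ]
 [0.6358 0.1759 0.004 ]
 [0.4481 0.1247 0.004 ]
 [0.3851 0.345  0.004 ]] [0.5115 0.2606 0.004 ]
```

View pics/w1c.png

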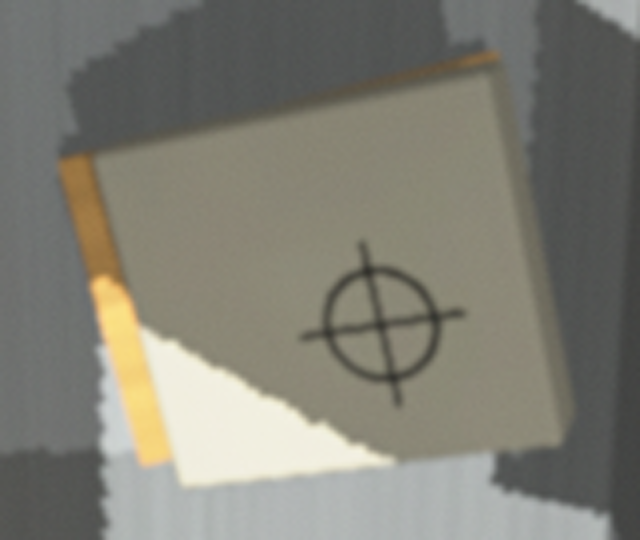

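```bash
python3 - <<'E'
from h import *
from scipy.optimize import least_squares
s=dict(np.load('view1.npz')); c=cam('wrist',s)
uv=np.array([(93,155),(490,72),(560,445),(182,487),(381,324),(301,337),(466,313),(362,242),(400,406)])/4+[260,140]
L=np.array([(-45,40),(45,40),(45,-40),(-45,-40),(12,-8)])/1000
L=np.c_[L,np.zeros(5)]
def pose(q):
    return Ro.from_euler('ZY',[q[2],-np.radians(20)]).as_matrix(), np.array([q[0],q[1],.047])
def res(q,w=False):
    R,o=pose(q); return (proj(c,L@R.T+o)-uv[:5]).ravel()
r=least_squares(res,[.53,-.27,0]); R,o=pose(r.x); print(r.x,np.degrees(r.x[2])); print(res(r.x).reshape(-1,2)); print('R',R); print('mark fit',R@L[4]+o, 'direct',pt(c,uv[4:5],.047+.012*np.sin(np.radians(20))))
# free tilt/z check
def pose5(q): return Ro.from_euler('ZYX',[q[2],q[3],q[5]]).as_matrix(), np.array([q[0],q[1],q[4]])
def res5(q):
    R,o=pose5(q); return (proj(c,L@R.T+o)-uv[:5]).ravel()
r5=least_squares(res5,[*r.x,-.35,.047,0]); print('free',r5.x,np.degrees(r5.x[[2,3,5]]),r5.cost,r.cost)
n=R[:,2]; print('normal',n)
m=R@L[4]+o; np.savez('cast.npz',R=R,o=o,m=m)
# gauge yaw from top2
ct=cam('top'); g=pt(ct,np.array([[679,212]])/3.2+[100,210],.14); print('gauge',g)
E
```

```text
[ 0.5442 -0.2753  0.0615] 3.5255212723011145
[[-1.1044 -0.83  ]
 [ 0.0072 -0.7125]
 [ 1.2559  0.8546]
 [-0.7578  0.8014]
 [ 0.4862  0.1898]]
R [[ 0.9379 -0.0615 -0.3414]
 [ 0.0578  0.9981 -0.021 ]
 [ 0.342   0.      0.9397]]
mark fit [ 0.556  -0.2826  0.0511] direct [[ 0.5556 -0.2824  0.0511]]
free [ 0.5445 -0.2767  0.0604 -0.3382  0.0404 -0.0058] [  3.4606 -19.3757  -0.3343] 0.32713437527638617 3.1064731859843664
normal [-0.3414 -0.021   0.9397]
gauge [[ 0.5203 -0.0137  0.14  ]]
```

```bash
python3 - <<'E'
from h import *
m=np.load('cast.npz')['m']; print(proj(cam('side'),m))
plan([.5208,-.0147,.22],down(8.5),10,1)
plan([.5208,-.0147,.095],down(8.5),5,1)
E
```

```text
[[352.7139 210.5995]]
[[2.0, 25.0, -5.3, -0.0323, 0.0, 0.0, 1.0], [4.0, 50.0, -10.7, -0.0646, 0.0, 0.0, 1.0], [6.0, 74.9, -16.0, -0.0969, 0.0, 0.0, 1.0], [8.0, 99.9, -21.4, -0.1292, 0.0, 0.0, 1.0], [10.0, 124.9, -26.7, -0.1614, 0.0, 0.0, 1.0]]
[[2.0, 25.5, -1.2, -0.0323, 0.0, 0.0, 1.0], [4.0, 51.0, -2.5, -0.0646, 0.0, 0.0, 1.0], [6.0, 76.5, -3.8, -0.0969, 0.0, 0.0, 1.0], [8.0, 102.0, -5.0, -0.1292, 0.0, 0.0, 1.0], [10.0, 127.5, -6.3, -0.1615, 0.0, 0.0, 1.0]]
[[25.0, 0.0, 0.0, 0.0, 0.0, 0.0, 1.0], [50.0, 0.0, 0.0, 0.0, 0.0, 0.0, 1.0], [75.0, 0.0, 0.0, 0.0, 0.0, 0.0, 1.0], [100.0, 0.0, 0.0, 0.0, 0.0, 0.0, 1.0], [125.0, 0.0, 0.0, 0.0, 0.0, 0.0, 1.0]]
```

The side camera agrees on the mark: (354.7,210) read against (352.7,210.6) predicted. Next is the gauge.

{"fn": "send_rows", "kwargs": {
  "rows": [
    [2.0, 25.0, -5.3, -0.0323, 0, 0, 1],
    [4.0, 50.0, -10.7, -0.0646, 0, 0, 1],
    [6.0, 74.9, -16.0, -0.0969, 0, 0, 1],
    [8.0, 99.9, -21.4, -0.1292, 0, 0, 1],
    [10.0, 124.9, -26.7, -0.1614, 0, 0, 1]
  ]
}}

```text
time: 10.73
tcp_pos: [0.5245, -0.1377, 0.2288]
tcp_rot: [[0.0, 0.009, 1.0], [0.0, 1.0, -0.009], [-1.0, 0.0, 0.0]]
ft_force: [0.3, 0.4, 0.3]
width: 0.0854
```

{"fn": "send_rows", "kwargs": {
  "rows": [
    [2.0, 25.5, -1.2, -0.0323, 0, 0, 1],
    [4.0, 51.0, -2.5, -0.0646, 0, 0, 1],
    [6.0, 76.5, -3.8, -0.0969, 0, 0, 1],
    [8.0, 102.0, -5.0, -0.1292, 0, 0, 1],
    [10.0, 127.5, -6.3, -0.1615, 0, 0, 1]
  ]
}}

```text
time: 11.15
tcp_pos: [0.5194, -0.0101, 0.2188]
tcp_rot: [[0.0, -0.152, 0.988], [0.0, 0.988, 0.152], [-1.0, 0.0, 0.0]]
ft_force: [0.3, -0.4, -0.6]
width: 0.0858
```

```bash
python3 - <<'E'
from h import *
s=status.observe(); print(s['tcp_pos']); 
im=optics.read_camera('wrist')[:,:,::-1]
c=cam('wrist',s); P=np.array([[.5208,-.0147,.14]]); print(proj(c,P))
cv2.imwrite('pics/w2.png',im)
E
```

```text
[ 0.5194 -0.0101  0.2188]
[[322.7233 254.9178]]
```

View pics/w2.png

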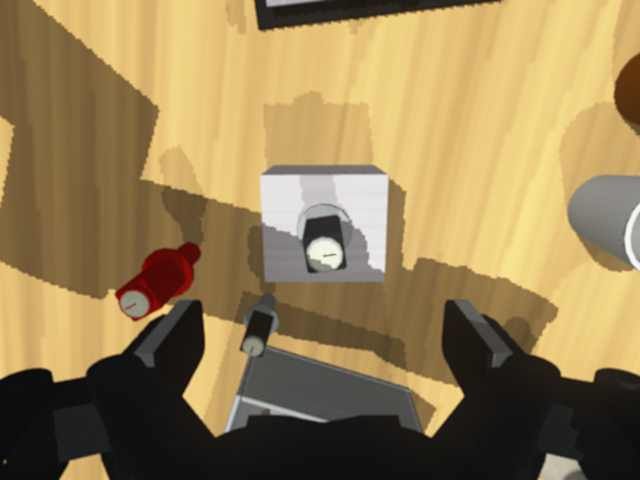

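The dial is at (324,254), which matches the prediction of (323,255). The black grip is turned about 8° anticlockwise from the stand, so I add that turn to the descent.

{"fn": "send_rows", "kwargs": {
  "rows": [
    [20, 0, 0, -0.07, 0, 0, 1],
    [40, 0, 0, -0.14, 0, 0, 1],
    [70, 0, 0, -0.14, 0, 0, 1],
    [100, 0, 0, -0.14, 0, 0, 1],
    [125, 0, 0, -0.14, 0, 0, 1]
  ]
}}

```text
time: 11.62
tcp_pos: [0.5191, -0.0114, 0.0922]
tcp_rot: [[-0.001, -0.287, 0.958], [0.0, 0.958, 0.287], [-1.0, 0.001, -0.001]]
ft_force: [0.3, -0.7, 0.3]
width: 0.0852
```

{"fn": "send_rows", "kwargs": {
  "rows": [
    [0, 0, 0, 0, 0, 0, -1],
    [0, 0, 0, 0, 0, 0, -1],
    [0, 0, 0, 0, 0, 0, -1],
    [0, 0, 0, 0, 0, 0, -1],
    [0, 0, 0, 0, 0, 0, -1]
  ]
}}

```text
time: 12.03
tcp_pos: [0.5216, -0.0133, 0.0961]
tcp_rot: [[0.004, -0.285, 0.959], [-0.001, 0.959, 0.285], [-1.0, -0.002, 0.003]]
ft_force: [-5.3, -1.1, 3.2]
width: 0.0253
```

{"fn": "send_rows", "kwargs": {
  "rows": [
    [0, 0, 0, 0, 0, 0, -1],
    [0, 0, 0, 0, 0, 0, -1],
    [0, 0, 0, 0, 0, 0, -1],
    [0, 0, 0, 0, 0, 0, -1],
    [0, 0, 0, 0, 0, 0, -1]
  ]
}}

```text
time: 12.45
tcp_pos: [0.5217, -0.0134, 0.0962]
tcp_rot: [[0.004, -0.284, 0.959], [-0.0, 0.959, 0.284], [-1.0, -0.002, 0.003]]
ft_force: [-0.2, 1.0, 7.6]
width: 0.0231
```

{"fn": "send_rows", "kwargs": {
  "rows": [
    [-6, 0, 0, 0, 0, 0, -1],
    [-16, 0, 0, 0, 0, 0, -1],
    [-30, 0, 0, 0, 0, 0, -1],
    [-50, 0, 0, 0, 0, 0, -1],
    [-70, 0, 0, 0, 0, 0, -1]
  ]
}}

```text
time: 12.87
tcp_pos: [0.5193, -0.013, 0.1641]
tcp_rot: [[-0.002, -0.284, 0.959], [0.0, 0.959, 0.284], [-1.0, 0.001, -0.002]]
ft_force: [1.4, -0.9, -1.2]
width: 0.0234
```

{"fn": "send_rows", "kwargs": {
  "rows": [
    [-20, 0, 0, 0, 0, 0, -1],
    [-40, 0, 0, 0, 0, 0, -1],
    [-60, 0, 0, 0, 0, 0, -1],
    [-80, 0, 0, 0, 0, 0, -1],
    [-80, 0, 0, 0, 0, 0, -1]
  ]
}}

```text
time: 13.28
tcp_pos: [0.5222, -0.0136, 0.2491]
tcp_rot: [[0.009, -0.284, 0.959], [-0.002, 0.959, 0.284], [-1.0, -0.004, 0.008]]
ft_force: [0.3, 0.6, 0.0]
width: 0.0235
```

```bash
python3 - <<'E'
from h import *
s=status.observe(); print(s['tcp_pos'],s['ft_force'],s['width'])
json.dump(dict(p=[.5208,-.0147,.245],R=down(8.5+np.degrees(.14)).tolist()),open('cmd.json','w'))
d=np.load('cast.npz'); n=d['R'][:,2]; m=d['m']
a=np.radians(-10); z=np.array([np.cos(a),np.sin(a),0]); z-=n*(z@n); z/=np.linalg.norm(z)
R=np.c_[-n,np.cross(z,-n),z]; assert np.linalg.det(R)>0
np.savez('goal.npz',R=R,n=n,m=m)
print(m+n*(.082+.06), R)
plan(m+n*(.082+.06),R,15,-1)
plan(m+n*(.082+.02),R,5,-1)
E
```

```text
[ 0.5222 -0.0136  0.2491] [0.287  0.6058 0.0105] 0.023508617793357653
[ 0.5075 -0.2856  0.1845] [[ 0.3414  0.173   0.9239]
 [ 0.021   0.9813 -0.1915]
 [-0.9397  0.0848  0.3313]]
[[4.0, -17.1, -6.0, 0.0315, -0.0235, 0.0003, -1.0], [8.1, -34.1, -12.0, 0.063, -0.047, 0.0006, -1.0], [12.1, -51.2, -18.0, 0.0945, -0.0705, 0.0008, -1.0], [16.1, -68.3, -23.9, 0.126, -0.094, 0.0011, -1.0], [20.2, -85.3, -29.9, 0.1575, -0.1175, 0.0014, -1.0]]
[[3.4, -17.9, -3.7, 0.0315, -0.0234, 0.0003, -1.0], [6.8, -35.7, -7.4, 0.063, -0.0469, 0.0005, -1.0], [10.3, -53.5, -11.0, 0.0945, -0.0704, 0.0008, -1.0], [13.7, -71.4, -14.7, 0.126, -0.0939, 0.0011, -1.0], [17.1, -89.2, -18.4, 0.1575, -0.1174, 0.0014, -1.0]]
[[3.2, -18.2, -1.2, 0.0315, -0.0235, 0.0003, -1.0], [6.3, -36.4, -2.4, 0.063, -0.047, 0.0005, -1.0], [9.4, -54.6, -3.6, 0.0945, -0.0705, 0.0008, -1.0], [12.5, -72.9, -4.8, 0.126, -0.094, 0.0011, -1.0], [15.7, -91.1, -6.0, 0.1575, -0.1175, 0.0014, -1.0]]
[[8.0, 0.0, -0.0, 0.0, 0.0, -0.0, -1.0], [16.0, 0.0, -0.0, 0.0, 0.0, -0.0, -1.0], [24.0, 0.0, -0.0, 0.0, 0.0, -0.0, -1.0], [32.0, 0.0, -0.0, 0.0, 0.0, -0.0, -1.0], [40.0, 0.0, -0.0, 0.0, 0.0, -0.0, -1.0]]
```

{"fn": "send_rows", "kwargs": {
  "rows": [
    [4.0, -17.1, -6.0, 0.0315, -0.0235, 0.0003, -1],
    [8.1, -34.1, -12.0, 0.063, -0.047, 0.0006, -1],
    [12.1, -51.2, -18.0, 0.0945, -0.0705, 0.0008, -1],
    [16.1, -68.3, -23.9, 0.126, -0.094, 0.0011, -1],
    [20.2, -85.3, -29.9, 0.1575, -0.1175, 0.0014, -1]
  ]
}}

```text
time: 13.7
tcp_pos: [0.5148, -0.1039, 0.222]
tcp_rot: [[0.113, -0.13, 0.985], [0.027, 0.992, 0.127], [-0.993, 0.012, 0.116]]
ft_force: [0.9, 0.1, -1.4]
width: 0.0231
```

{"fn": "send_rows", "kwargs": {
  "rows": [
    [3.4, -17.9, -3.7, 0.0315, -0.0234, 0.0003, -1],
    [6.8, -35.7, -7.4, 0.063, -0.0469, 0.0005, -1],
    [10.3, -53.5, -11.0, 0.0945, -0.0704, 0.0008, -1],
    [13.7, -71.4, -14.7, 0.126, -0.0939, 0.0011, -1],
    [17.1, -89.2, -18.4, 0.1575, -0.1174, 0.0014, -1]
  ]
}}

```text
time: 14.12
tcp_pos: [0.5102, -0.1942, 0.2018]
tcp_rot: [[0.228, 0.025, 0.973], [0.034, 0.999, -0.034], [-0.973, 0.041, 0.227]]
ft_force: [0.1, -0.2, -1.9]
width: 0.0235
```

{"fn": "send_rows", "kwargs": {
  "rows": [
    [3.2, -18.2, -1.2, 0.0315, -0.0235, 0.0003, -1],
    [6.3, -36.4, -2.4, 0.063, -0.047, 0.0005, -1],
    [9.4, -54.6, -3.6, 0.0945, -0.0705, 0.0008, -1],
    [12.5, -72.9, -4.8, 0.126, -0.094, 0.0011, -1],
    [15.7, -91.1, -6.0, 0.1575, -0.1175, 0.0014, -1]
  ]
}}

```text
time: 14.53
tcp_pos: [0.5059, -0.2844, 0.1815]
tcp_rot: [[0.34, 0.175, 0.924], [0.022, 0.981, -0.194], [-0.94, 0.086, 0.33]]
ft_force: [-0.0, 0.1, -2.8]
width: 0.0232
```

{"fn": "send_rows", "kwargs": {
  "rows": [
    [8, 0, 0, 0, 0, 0, -1],
    [16, 0, 0, 0, 0, 0, -1],
    [24, 0, 0, 0, 0, 0, -1],
    [32, 0, 0, 0, 0, 0, -1],
    [40, 0, 0, 0, 0, 0, -1]
  ]
}}

```text
time: 14.95
tcp_pos: [0.5208, -0.282, 0.1445]
tcp_rot: [[0.341, 0.171, 0.924], [0.022, 0.981, -0.19], [-0.94, 0.085, 0.33]]
ft_force: [0.6, -0.4, -2.3]
width: 0.0235
```

{"fn": "send_rows", "kwargs": {
  "rows": [
    [0, 0, 0, 0, 0, 0, -1],
    [0, 0, 0, 0, 0, 0, -1],
    [0, 0, 0, 0, 0, 0, -1]
  ]
}}

```text
time: 15.2
tcp_pos: [0.5209, -0.283, 0.146]
tcp_rot: [[0.342, 0.172, 0.924], [0.021, 0.981, -0.191], [-0.94, 0.085, 0.332]]
ft_force: [1.2, -0.0, -1.7]
width: 0.0237
```

```bash
python3 - <<'E'
from h import *
F=[];T=[]
for i in range(10):
    s=status.observe(); F.append(s['ft_force']); 
    im=optics.read_camera(('wrist','side')[i%2]); 
    if i%2==0: w=im; sw=s
    else: sd=im
g=np.load('goal.npz'); R,n,m=g['R'],g['n'],g['m']
F=np.array(F); print('F',F.mean(0),F.std(0),'along n',(F@n).mean()); np.save('F0.npy',F.mean(0))
Rm,p=sw['tcp_rot'],sw['tcp_pos']; tip=p+Rm[:,0]*.082
print('tip-m in cast', np.load('cast.npz')['R'].T@(tip-m), 'ang', np.degrees(np.arccos(-Rm[:,0]@n)), sw['qpos'],sw['time'],sw['width'])
print('wrist pred tip,mark,cap',proj(cam('wrist',sw),[tip,m,p-Rm[:,0]*.044]))
print('side pred tip,mark,cap',proj(cam('side'),[tip,m,p-Rm[:,0]*.044]))
a=cv2.resize(w[100:400,180:480,::-1],(400,400)); b=cv2.resize(sd[80:260,250:430,::-1],(400,400),interpolation=cv2.INTER_CUBIC)
cv2.imwrite('pics/app.png',np.hstack([a,b]))
E
```

```text
F [ 0.2082  0.1032 -1.7235] [0.5472 0.5362 0.5796] along n -1.6927886827278775
tip-m in cast [-0.0008  0.0014  0.0193] ang 0.029884972036907927 [-44.6734   3.3454 116.4437  19.9649  48.3122 -45.6444] 15.6 0.02327682306098808
wrist pred tip,mark,cap [[321.5264 246.1353]
 [323.3697 239.1601]
 [319.7735 374.6142]]
side pred tip,mark,cap [[356.2094 203.4995]
 [352.7139 210.5995]
 [378.6224 150.7649]]
```

View pics/app.png

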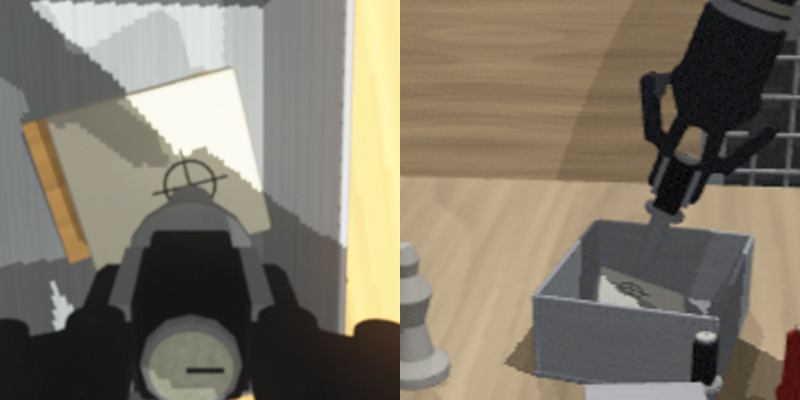

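Both views match the predictions: ring at about (322,237) in the wrist image, tip in line above it, gauge square in the grip. Now I lower it and probe.

{"fn": "send_rows", "kwargs": {
  "rows": [
    [3, 0, 0, 0, 0, 0, -1],
    [7, 0, 0, 0, 0, 0, -1],
    [11, 0, 0, 0, 0, 0, -1],
    [14, 0, 0, 0, 0, 0, -1],
    [16, 0, 0, 0, 0, 0, -1]
  ]
}}

```text
time: 16.12
tcp_pos: [0.5259, -0.2826, 0.1297]
tcp_rot: [[0.341, 0.173, 0.924], [0.022, 0.981, -0.192], [-0.94, 0.086, 0.33]]
ft_force: [-0.9, -0.7, -1.4]
width: 0.023
```

```bash
cat > probe.py <<'E'
from h import *
F=[];P=[]
for i in range(10):
    s=status.observe(); F.append(s['ft_force']); P.append(s['tcp_pos']); optics.read_camera('side')
s=status.observe(); g=np.load('goal.npz'); n,m=g['n'],g['m']; F=np.array(F[1:]); p=np.mean(P[1:],0)
tip=p+s['tcp_rot'][:,0]*.082; d=F.mean(0)-np.load('F0.npy')
print('t',s['time'],'dF',d,'n',d@n,'+-',(F@n).std()/3,'tip in cast mm',1000*np.load('cast.npz')['R'].T@(tip-m),'ang',np.degrees(np.arccos(-s['tcp_rot'][:,0]@n)),'w',s['width'])
E
python3 probe.py
```

```text
t 16.6167 dF [-0.0516 -0.1128  0.3612] n 0.35937765798565563 +- 0.1827010839509399 tip in cast mm [-0.9446  1.5852  2.8739] ang 0.020370185407954697 w 0.023344372990891853
```

{"fn": "send_rows", "kwargs": {
  "rows": [
    [1, 0, 0, 0, 0, 0, -1],
    [2, 0, 0, 0, 0, 0, -1],
    [3, 0, 0, 0, 0, 0, -1],
    [4, 0, 0, 0, 0, 0, -1],
    [5, 0, 0, 0, 0, 0, -1]
  ]
}}

```text
time: 17.03
tcp_pos: [0.5278, -0.2829, 0.1262]
tcp_rot: [[0.341, 0.173, 0.924], [0.021, 0.981, -0.191], [-0.94, 0.085, 0.331]]
ft_force: [-0.9, 0.1, 0.8]
width: 0.0233
```

```bash
python3 probe.py
```

```text
t 17.5333 dF [-1.422   0.0204  2.2094] n 2.5611373452777855 +- 0.15234995337092608 tip in cast mm [-0.7731  1.4516 -1.8308] ang 0.01988631929901653 w 0.0231292856509736
```

{"fn": "send_rows", "kwargs": {
  "rows": [
    [1, 0, 0, 0, 0, 0, -1],
    [2, 0, 0, 0, 0, 0, -1],
    [3, 0, 0, 0, 0, 0, -1],
    [4, 0, 0, 0, 0, 0, -1],
    [4, 0, 0, 0, 0, 0, -1]
  ]
}}

```text
time: 17.95
tcp_pos: [0.5292, -0.2828, 0.1223]
tcp_rot: [[0.342, 0.173, 0.924], [0.021, 0.981, -0.191], [-0.94, 0.085, 0.332]]
ft_force: [-2.2, -0.2, 2.9]
width: 0.0231
```

```bash
python3 probe.py; python3 - <<'E'
from h import *
w=optics.read_camera('wrist'); t=optics.read_camera('top'); sd=optics.read_camera('side')
a=cv2.resize(w[100:400,180:480,::-1],(400,400)); b=cv2.resize(sd[80:260,250:430,::-1],(400,400),interpolation=cv2.INTER_CUBIC)
cv2.imwrite('pics/fin.png',np.hstack([a,b]))
E
```

```text
t 18.45 dF [-2.5538  0.0188  4.4398] n 5.0434598717749335 +- 0.14698792821069298 tip in cast mm [-0.7649  1.452  -5.8363] ang 0.0200241626688384 w 0.0231371507364329
```

View pics/fin.png

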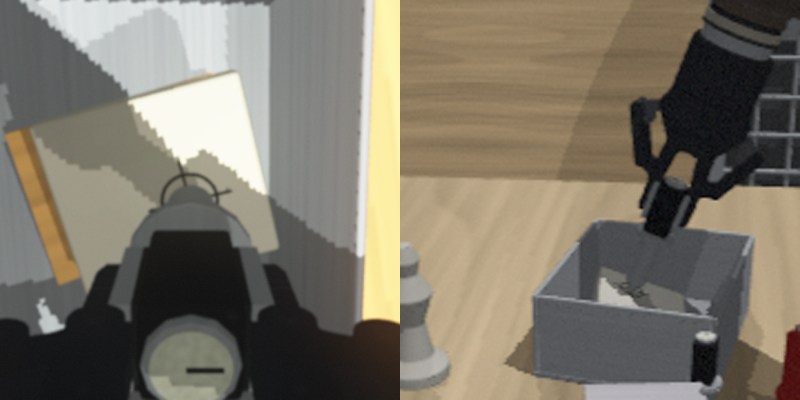

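The push along the face normal is 5.0 N, about 6 mm of plunger. The tip is inside the ring and the gauge is still square in the grip, so I hand in.

```bash
python3 -c "
from rig import job_done; print(job_done())"
```

```text
the job is handed in; nothing more can be done
None
```

The job was handed in at about 18.6 s, with the gripper still holding the gauge pressed on the cast. No verdict was reported.

- **Tray:** it sits on the mat, aligned with its edges. In the top view its centre is within about 2 mm of the mat's centre, and it looks level.
- **Gauge:** I took the larger black one from the stand. Its axis is within 0.1° of the estimated face normal. A looser fit of the cast pose put the slope about 0.6° lower, at 19.4°.
- **Tip:** by the calibrated position it is about 1.6 mm from the ring's centre. In the last wrist picture the nose hides the tip itself, but it lines up inside the ring.
- **Plunger:** the push is 5.0 ± 0.15 N along the normal, which means about 6.4 mm in. The travel past the estimated face gives about 5.8 mm, so both are close to half way.
- **Other objects:** I did not touch the cup, jar, figure, small gauge or red gauge.

None of the final checks failed. The looser cast fit also put the face 7 mm lower, at 40 mm rather than the stated 47 mm. I kept 47 mm, and the force rise during contact confirmed it.

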